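# Load a roll of label tape on the bent arm of the bench tape stand

## Task

Load the narrow roll of label tape from the cradle on to the tape stand: thread it over the free end of the bent arm, take it round the bend and push it fully home against the stop collar. Then swing the hold-down arm over until its roller rests on the roll, and let go. Leave the wide roll and the other things on the bench where they are.

Things in the scene. Friction and masses are not known exactly. Their poses are not given: they have to be found in the camera images.
- narrow_roll: The roll to load: pale paper tape on a brown cardboard core, outer diameter 66 mm, width 22 mm, bore 26 mm right through, about 100 g. Stands on edge on the two rods of the cradle, axis level. Origin at its centre; its y axis is the axis of the bore (either end may lead).
- wide_roll: A spare roll of the same tape, outer diameter 66 mm, bore 26 mm, but 50 mm wide, about 220 g; stands on edge in the same cradle, centres about 110 mm apart, either roll may be at either end. Origin at its centre, y axis along the bore. Stays where it is.
- roll_cradle: Fixed rack for the rolls: two level steel rods of 10 mm diameter, 40 mm apart, along its y axis, their tops 19 mm above the bench, between two aluminium end plates 84 mm wide, 40 mm high, 250 mm apart overall. Origin on the bench below its middle. Resting rolls have their centres 46 mm above the bench.
- tape_stand: Fixed stand on the left; origin on the bench below the middle of its arm, z up. Base plate 110 x 190 mm, top 13 mm high, y = -130 to +60 mm. A 20 mm upright at y = -100 mm carries the clamp head, 34 x 42 x 44 mm, which holds the arm: a level, bent steel rod, 16 mm in diameter, centre line at z = 150 mm (see the points). All mm in the stand's frame.
- rod_bend (a point): Where the arm's long straight part ends and its bend begins, on the centre line (x = 0, y = 40, z = 150 mm in the stand's frame; axes as the stand's). From the clamp head the arm runs along +y at x = 0 to here, then bends level through 90 degrees towards -x: centre-line radius 45 mm, centre of the bend at x = -45, y = 40 mm.
- rod_free_end (a point): Extreme point of the arm's rounded free end, on the centre line (x = -91, y = 85, z = 150 mm in the stand's frame; axes as the stand's). The short straight leg runs along y = 85 mm from the end of the bend at x = -45 mm to here.
- stop_face (a point): Point on the arm's centre line in the face of the stop collar, a dark disc of 36 mm diameter and 12 mm thick on the arm (x = 0, y = -30, z = 150 mm in the stand's frame; axes as the stand's). The narrow roll is home with its centre 11 mm from here, at y = -19 mm; let go, it hangs with its centre 5 mm below the arm's centre line.
- hold_down (a joint): Hinge of the hold-down arm on the clamp head; pin along the stand's x at y = -92, z = 188 mm. 0 = parked, leaning 0.5 rad back to the stand's -y; 0.5 = upright; grows as it swings over to +y; about 2.07 = level with its roller on a home roll (2.6 = end, no roll below). Starts at 0 to 0.2. Turns easily; its weight, 80 g, carries it to the side it leans to.
- hold_down_tab (a point): Middle of the thumb tab, near the end of the hold-down arm, 110 mm from the pin. The arm is a steel fork 26 mm wide and 11 mm thick with a black rubber roller, 20 mm in diameter, 73 mm from the pin; the tab is a steel plate 26 mm wide, 4 mm thick, and ends 117 mm from the pin.
- timer: White bench timer, 24 x 66 x 62 mm, standing right of the cradle. Bystander; origin under its centre.
- marker: Marker pen, 135 mm long, lying at the right. Bystander; origin under its centre.
- plastic_bottle: White plastic bottle with a black cap, 72 mm in diameter, 152 mm high, standing behind the tape stand. Bystander; origin under its centre.
Not all that is in view belongs to the job. What is shaped like the narrow_roll but turquoise is not meant.

How it is judged (in metres and radians):
On the way, in this order (a step that is already met when the one before it is completed fails the run):
1. the narrow roll has been threaded over the free end and is on the short leg of the arm (x of narrow_roll in the frame of tape_stand between -0.082 and -0.045 m and y of narrow_roll in the frame of tape_stand between 0.073 and 0.097 m and z of narrow_roll in the frame of tape_stand between 0.138 and 0.162 m).
2. the narrow roll is home against the stop collar, the hold-down arm still up (y of narrow_roll in the frame of tape_stand below -0.013 m and distance between narrow_roll and stop_face below 0.026 m and angle between the y axis of narrow_roll and the y axis of tape_stand, either way round below 0.35 rad and value of joint hold_down below 1.2 rad), for 0.1 s.
At the end, for the whole second after the job is handed in: The narrow roll hangs at rest on the arm, within 6 mm of the stop collar's face and within 0.25 rad of square to the arm, and the hold-down arm lies over it with its roller on the roll (joint between 1.92 and 2.22 rad) (y of narrow_roll in the frame of tape_stand below -0.013 m and distance between narrow_roll and stop_face below 0.026 m and angle between the y axis of narrow_roll and the y axis of tape_stand, either way round below 0.25 rad and value of joint hold_down between 1.92 and 2.22 rad and linear speed of narrow_roll below 0.02 m/s); the robot touches nothing.
It fails at once if the wide roll is moved by more than 20 mm (distance of wide_roll from where it was at the start of the episode above 0.02 m).
It fails at once if the timer is moved by more than 20 mm (distance of timer from where it was at the start of the episode above 0.02 m).
It fails at once if the marker is moved by more than 20 mm (distance of marker from where it was at the start of the episode above 0.02 m).
It fails at once if the plastic bottle is moved by more than 20 mm (distance of plastic_bottle from where it was at the start of the episode above 0.02 m).
It also fails if it takes over 61 s, if anything falls off the work surface, if the arm or the gripper's body presses on something with over 40 N, if the wrist force passes 120 N, or if a joint passes its speed limit or range.

## Robot

A 6-joint arm with a two-finger parallel gripper is mounted at the origin on a cart in front of the work surface, level with it; the furniture and walls round the work are solid. World frame = base frame: x ahead of the robot, y to its left, z up, the work surface at z = 0. Lengths are in mm, angles in rad, forces in N, time in s.
With the tool pointing down it reaches from about 350 to 975 mm from the base axis. Payload 7.1 kg.
Tool frame: the origin (TCP) lies midway between the tips of the shut fingers; the grasp point (between the pads) lies pinch_z behind it (pinch_z is the distance from the TCP to the grasp point, in mm); z points along the fingers, y is the line along which they close (so a half turn about z gives the same grasp; the last joint's range is limited). The gripper opens to 88 mm and grips with 3 to 60 N. Pads are 20 mm wide; open, the fingers measure 115 mm over their backs; the gripper's body (75 mm by 178 mm) begins 61 mm behind the grasp point.
Start: joints at [-1.259, 0.423, 1.63, -0, 1.089, -0.019], TCP at [203.017, -591.091, 189.575] pointing down, gripper open.
Joint ranges: [-3, 3], [-0.9, 2.11], [0.09, 2.58], [-1.31, 4.45], [0.11, 2.69], [-2.54, 2.54]. Speed limits (rad/s): [2.39, 2.39, 3.01, 3.14, 3.14, 3.14].

## Interface

Orientations are given as a rotation vector (axis times angle).
In Python, from workcell import get_obs, get_image, close_job, pinch_z gives the robot as it stands.
- The arm moves only by the tool jog_arm, never from a script. Its argument "commands" is a list of rows, each a list of 3 entries, a list of its own where there are three numbers: the gripper command: -1 is shut, 1 is fully open, values between are in proportion, then the shift along the tool's x, y, z as a fraction of full scale, then the turn, a rotation vector about the tool's x, y, z as a fraction of full scale. In form: [[gripper, [tx, ty, tz], [rx, ry, rz]], ...]. A call has 1 to 10 rows; each row shifts and turns the commanded pose from where the row before left it, along the tool's axes as they then stand; what a row does not reach is not made up. Full scale, the value 1, is 0.1 m for a shift and 45 degrees for a turn. A row lasts 1/10 s, in which the tool goes at most 50 mm and 8.59 degrees, less where a joint would pass 70% of its speed; a pose out of reach is approached as far as the arm can. A call with a number of a shift or a turn outside -1 to 1 is refused whole. A call with a gripper value outside its range is refused whole. The fingers move at their own pace and stop on an object; the grip force is fixed at half the most. Time passes only in rows, so rows that do not move let the fingers close. It gives the time, the measured TCP pose, the force, the opening and the grip force at its end, in the units of the state.
- get_obs(): the state, without advancing time (a new reading comes with each control period).
- get_image(name): name is "scene" or "top" or "wrist"; returns a dict with "image" (384x512x3 uint8, blue, green, red), "z_map" (384x512 float32, mm along the optical axis (not along the pixel's ray), 0 where there is no reading), "intrinsics" (3x3 intrinsics, pixels), "eye" and "orientation" of the camera in the world; the wrist camera has in their place "mount" (4x4, takes a point from camera to tool coordinates, whose origin is the TCP and whose axes are the flange's). Camera axes: x right, y down, z forward; pixel columns grow to the right and rows downward; lengths in mm; the calibration is good to about 2 mm. A picture is of the moment at which its call begins: read the wrist's pose just before it.
- close_job(): hands the job in; it is judged then, once.
The state is a dict: "t": time; "qpos": joint angles; "qvel": joint speeds; "joint_torque": joint torques, N m; "ee_pos": TCP position; "orientation": TCP orientation; "ft_force": force on the tool from outside, world axes, zero at the start; "moment": the same for the moment, N m; "width": finger opening in mm; "grasp_force": force on a finger pad.
Only numpy, scipy, OpenCV 4.12 (cv2) and the standard library are available. Lean on these libraries where they do the work, as an engineer would, in place of code of your own. Each camera call takes 0.05 s, during which the arm holds its last target. There are 200 camera calls.

## Working session

There is one attempt and no reset: what is moved stays moved. The work goes in short steps, Python scripts to look and compute and a tool call to move; the robot and the scene stay as the last step left them, time stands still between calls to the robot, and variables do not carry over. Pictures are saved under pics/ and viewed, at most 10 in all, crops included, and the job is handed in when it is done.

Besides the shell and the picture viewer there is one more tool, called after ">>>" as name(argument=value, ...), one argument or row to a line, values as JSON. jog_arm: Moves the arm, as the interface text tells. Its arguments: {"type":"object","properties":{"commands":{"type":"array","items":{"type":"array"}}},"required":["commands"]}

```bash
mkdir -p pics; ls
python3 - <<'E'
from workcell import get_obs,get_image,pinch_z
import cv2,numpy as np
print(pinch_z if not callable(pinch_z) else pinch_z()); print(get_obs())
a=[]
for n in("scene","top"):
    d=get_image(n);np.savez(n+".npz",**d);a.append(d["image"]);print(n,d["intrinsics"],d["eye"],d["orientation"])
cv2.imwrite("pics/a.png",cv2.resize(a[0],(800,600)))
cv2.imwrite("pics/b.png",cv2.resize(a[1],(800,600)))
E
```

```text
pics
18.700000000000003
{'t': 0.0, 'qpos': array([-1.25902546e+00,  4.23811031e-01,  1.63070449e+00, -2.31674886e-06,
        1.08859017e+00, -1.90173680e-02]), 'qvel': array([ 0.00040777, -0.00062226,  0.00101137, -0.00069905, -0.00023451,
        0.00075547]), 'joint_torque': array([ 3.46204852e-04, -5.44627798e+01, -2.73663282e+01,  6.44761068e-02,
        2.27723038e-02, -1.12871030e-04]), 'ee_pos': array([ 202.81831259, -590.52877616,  188.81465236]), 'orientation': array([-3.09724461e+00, -5.16990487e-01,  3.49671149e-04]), 'ft_force': array([-0.53072502, -0.08819745, -0.48871373]), 'moment': array([ 0.00459239,  0.04617505, -0.01235379]), 'grasp_force': 0.0, 'width': 87.87837191400496}
scene [[478.83566073   0.         257.02347186]
 [  0.         478.83566073 182.91173461]
 [  0.           0.           1.        ]] [   74.94023817 -1110.7230709   1483.87750406] [-2.36840091  0.5262643  -0.21949528]
top [[380.27502054   0.         257.96414418]
 [  0.         380.27502054 187.76544394]
 [  0.           0.           1.        ]] [ 480.47552003  -86.44871191 1513.6983771 ] [-2.15091953  2.20075859 -0.10197939]
```

View pics/a.png

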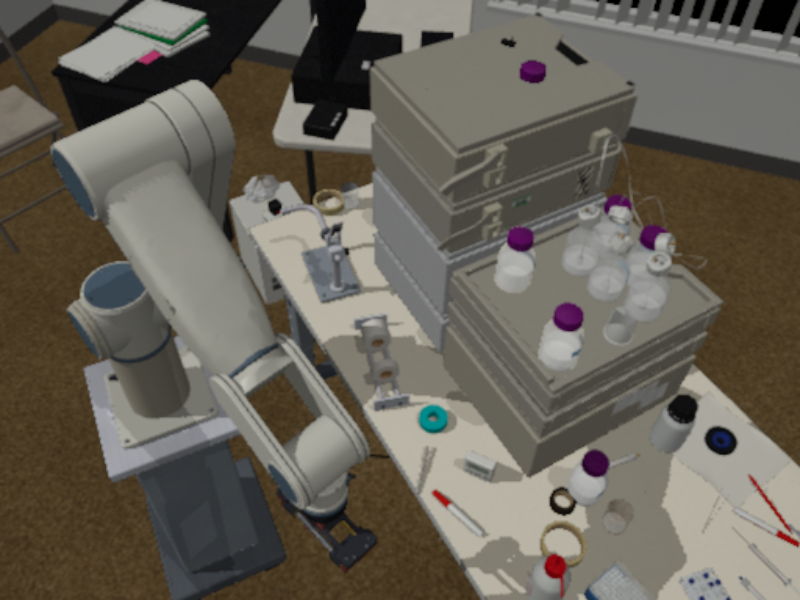

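View pics/b.png

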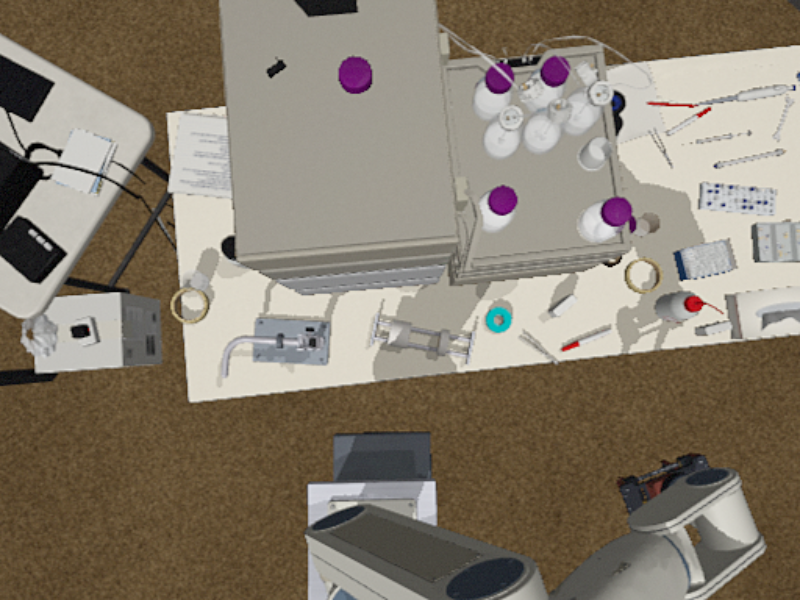

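The top picture shows the stand at left (290,340), with its bent arm's free end at (225,375). The cradle has rolls at (395,333) and (438,343). The turquoise decoy ring at (498,320) is not meant. The right-hand roll looks narrower, so I'll confirm that in a crop.

```bash
cat > h.py <<'E'
import numpy as np,cv2
from scipy.spatial.transform import Rotation as R
def cam(n):
    d=dict(np.load(n+".npz"));return d["image"],d["z_map"],d["intrinsics"],d["eye"],R.from_rotvec(d["orientation"]).as_matrix()
def cloud(z,K,e,M):
    v,u=np.mgrid[:z.shape[0],:z.shape[1]]
    p=np.stack([(u-K[0,2])/K[0,0]*z,(v-K[1,2])/K[1,1]*z,z],-1)
    P=p@M.T+e;P[z<=0]=np.nan;return P
E
python3 - <<'E'
from h import *
i,z,K,e,M=cam("top");P=cloud(z,K,e,M)
c=cv2.resize(i[195:265,135:310],(800,320),interpolation=cv2.INTER_CUBIC)
i2,z2,K2,e2,M2=cam("scene")
c2=cv2.resize(i2[120:280,170:295],(410,525),interpolation=cv2.INTER_CUBIC)[:, :]
c2=cv2.resize(i2[190:265,220:300],(294,276),interpolation=cv2.INTER_CUBIC)
c3=cv2.resize(i2[120:195,165:245],(294,276),interpolation=cv2.INTER_CUBIC)
o=np.zeros((600,800,3),np.uint8);o[:320]=c;o[322:598,:294]=c2;o[322:598,300:594]=c3
cv2.imwrite("pics/c.png",o)
for n in("top","scene"):
    P=cloud(*cam(n)[1:])
    # reconcile
    z=P[...,2]
    for lo,hi in((60,85),(140,175),(175,320)):
        m=(z>lo)&(z<hi)&(P[...,0]>300)&(P[...,0]<560)&(P[...,1]>-150)&(P[...,1]<420)
        k,l,s,ct=cv2.connectedComponentsWithStats(m.astype(np.uint8))
        for j in range(1,k):
            if s[j,4]>12:
                q=P[l==j];print(n,lo,s[j],np.round(np.nanmin(q,0)),np.round(np.nanmax(q,0)),np.round(np.nanmedian(q,0)))
E
```

```text
top 60 [248 205  15  17 195] [ 486. -105.   60.] [548. -51.  83.] [516. -78.  73.]
top 140 [195 209   7   6  24] [515. 114. 140.] [534. 137. 168.] [527. 126. 146.]
top 140 [141 213  51  29 331] [424. 146. 143.] [521. 328. 174.] [502. 253. 155.]
top 140 [193 216   4   6  17] [491. 129. 167.] [508. 139. 174.] [498. 133. 171.]
top 175 [189 213  17  12 117] [481.  81. 175.] [519. 150. 290.] [499. 108. 257.]
scene 60 [213 173   6   5  19] [489. 117.  60.] [509. 133.  83.] [500. 122.  73.]
scene 60 [232 204  18  15 187] [ 484. -113.   60.] [547. -51.  85.] [514. -86.  74.]
scene 140 [180 130  32  23 169] [427. 183. 144.] [517. 330. 173.] [497. 291. 158.]
scene 140 [209 153  15  14 116] [483.  94. 140.] [534. 148. 175.] [499. 117. 162.]
scene 175 [208 141  12  17 104] [481.  76. 175.] [518. 184. 295.] [496. 120. 221.]
```

View pics/c.png

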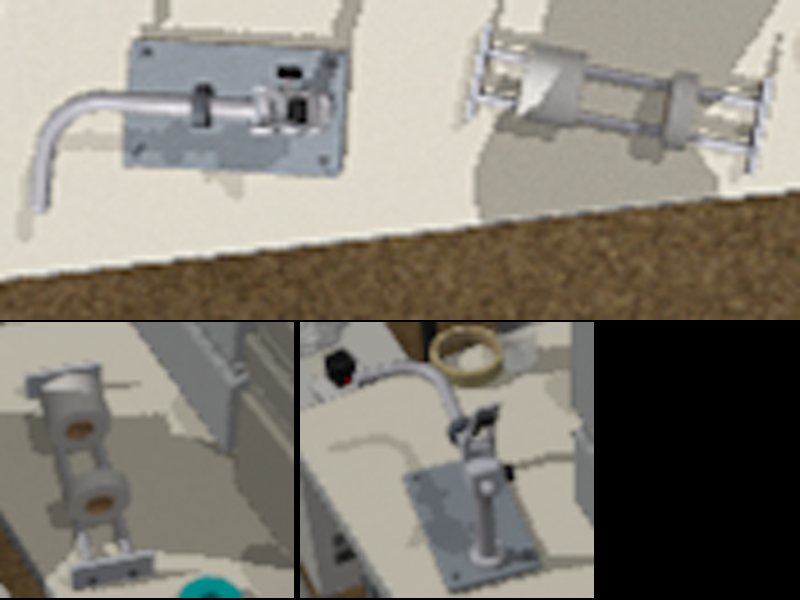

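The crop shows the wide roll at crop (553,85) and the narrow one at (683,110), which is top px ≈(284,219) and the low-right one in the scene view. That second roll is about 22 mm wide with pale tape and a brown core, so it's the one meant; the wide roll and the turquoise ring are not. Next I'll measure it, the stand arm and the case fronts.

Run:
```python
from h import *
for n in("top","scene"):
    i=cam(n)[0]; P=cloud(*cam(n)[1:]); x,y,z=P[...,0],P[...,1],P[...,2]
    r=(x>380)&(x<580)
    # cradle top things
    m=(z>28)&(z<95)&(x>420)&(x<570)&(y>-280)&(y<20)
    k,l,s,ct=cv2.connectedComponentsWithStats(m.astype(np.uint8))
    for j in range(1,k):
        if s[j,4]>8:
            q=P[l==j];print(n,s[j],np.round(q.min(0)),np.round(q.max(0)),np.round(np.median(q,0)))
            t=q[q[:,2]>65]
            if len(t)>15:
                c,sz,a=cv2.minAreaRect(t[:,:2].astype(np.float32)); print('  top',len(t),np.round(t.mean(0),1),c,sz,a, np.round(np.percentile(t[:,2],[50,90,98])))
    # rods + endplates axis
    # arm: straight part
    m=(z>140)&(z<166)&(y>215)&(y<285)&(x>470)&(x<530)
    q=P[m];f=np.polyfit(q[:,1],q[:,0],1);print(n,'arm x=f(y)',f,'n',len(q),np.percentile(q[:,2],[5,50,95]))
    m=(z>140)&(z<166)&(x<472)&(x>415)&(y>280)&(y<350)
    q=P[m];f=np.polyfit(q[:,0],q[:,1],1);print(n,'leg y=f(x)',f,len(q),q.min(0),np.percentile(q[:,2],[50,95]))
    m=(z>9)&(z<18)&(x>400)&(x<580)&(y>80)&(y<330)
    print('base',cv2.minAreaRect(P[m][:,:2].astype(np.float32)))
    # dark collar
    m=(i.max(-1)<70)&(z>140)&(z<180)&(y>160)&(y<260)&(x<540)
    print('collar',m.sum(),P[m].mean(0) if m.any() else 0)
    for a,b in((-160,-40),(-40,60),(60,200),(200,350)):
        m=(z>60)&(y>a)&(y<b)&(x>545)&(x<800);q=P[m];print('behind',a,b,np.percentile(q[:,0],[0,1,10]) if len(q) else 0, q[:,2].max() if len(q) else 0)
```

```text
top [236 200   6  21  34] [492. -25.  31.] [569.  -4.  46.] [531. -16.  40.]
top [248 204  15  19 221] [ 482. -106.   46.] [552. -51.  83.] [516. -78.  73.]
  top 169 [515.8 -78.1  74.1] (514.9470825195312, -77.58294677734375) (48.06086730957031, 54.222286224365234) 77.35990905761719 [74. 79. 81.]
top [279 210   8  18 103] [ 461. -197.   29.] [ 526. -168.   85.] [ 492. -183.   72.]
  top 76 [ 492.5 -183.4   73.9] (492.75250244140625, -183.66534423828125) (20.522216796875, 52.72209167480469) 77.48103332519531 [74. 79. 82.]
top [298 212   6  21  38] [ 440. -264.   29.] [ 517. -242.   45.] [ 479. -252.   37.]
top arm x=f(y) [5.23775437e-02 4.95765347e+02] n 87 [150.29105086 155.62795037 160.0132705 ]
top leg y=f(x) [-7.83044755e-02  3.54752693e+02] 62 [424.44910097 311.87466609 144.48718689] [154.42833294 159.30906271]
base ((494.8355407714844, 196.74990844726562), (189.40101623535156, 130.09201049804688), 85.50177001953125)
collar 7 [505.90354843 190.79960912 151.92601288]
behind -160 -40 [547.30002387 633.13144896 636.60461743] 636.5770740485077
behind -40 60 [625.35596161 626.1803643
[... 641 characters left out ...]
ne [240 252  23   7  73] [ 438. -268.   28.] [ 519. -244.   47.] [ 478. -255.   37.]
scene arm x=f(y) [2.51601764e-02 5.02091301e+02] n 50 [149.26841631 157.66531823 162.93498919]
scene leg y=f(x) [-5.70410522e-02  3.41929635e+02] 43 [427.03004128 307.34752955 144.77391452] [155.60916381 163.11663308]
base ((490.568115234375, 199.48895263671875), (167.9610595703125, 235.90452575683594), 0.5494698882102966)
collar 10 [502.40809345 188.69917159 158.07066746]
behind -160 -40 [545.97570457 632.26168248 635.11002356] 640.3012113122643
behind -40 60 [623.29584707 625.32013278 628.07966624] 640.7970691246423
behind 60 200 [617.70344423 619.09733304 621.27310025] 639.6001859608136
behind 200 350 0 0
```

```bash
cat >> h.py <<'E'
SO=np.array([507.3,229.7]);SY=-0.06
def stand(x,y,z=150):   # stand -> world
    c,s=np.cos(SY),np.sin(SY);return np.array([SO[0]+c*x-s*y,SO[1]+s*x+c*y,z])
def plan(T,ydir,o=None):
    """tool down; print the turn about tool z (full-scale units) and shift after that turn"""
    from workcell import get_obs
    o=o or get_obs();M=R.from_rotvec(o["orientation"]).as_matrix()
    a=np.arctan2(M[1,1],M[0,1]);d=(ydir-a+np.pi)%(2*np.pi)-np.pi
    # tool x for z down: ydir+90deg
    N=np.array([[np.cos(ydir+np.pi/2),np.sin(ydir+np.pi/2),0],[np.cos(ydir),np.sin(ydir),0],[0,0,-1]])
    print("t",round(o["t"],2),"tcp",np.round(o["ee_pos"],1),"tilt",np.round(M[:,2],3),"ydir",round(a,3),"turn_z",round(-np.degrees(d)/45,3),"shift after",np.round(N@(np.array(T)-o["ee_pos"])/100,3),"before",np.round(M.T@(np.array(T)-o["ee_pos"])/100,3))
E
python3 - <<'E'
from h import *
plan([492,-183.5,160],np.radians(-12.5))
E
```

```text
t 0.1 tcp [ 202.9 -590.6  188.9] tilt [-0.     0.001 -1.   ] ydir -1.24 turn_z -1.301 shift after [4.6   1.942 0.289] before [ 4.057 -2.911  0.293]
```

>>> jog_arm(
  commands=[
    [1, [0, 0, 0], [0, 0, -0.186]],
    [1, [0, 0, 0], [0, 0, -0.186]],
    [1, [0, 0, 0], [0, 0, -0.186]],
    [1, [0, 0, 0], [0, 0, -0.186]],
    [1, [0, 0, 0], [0, 0, -0.186]],
    [1, [0, 0, 0], [0, 0, -0.186]],
    [1, [0, 0, 0], [0, 0, -0.185]],
    [1, [0.2, 0.085, 0], [0, 0, 0]],
    [1, [0.4, 0.17, 0], [0, 0, 0]],
    [1, [0.4, 0.17, 0], [0, 0, 0]],
  ],
)

```text
t: 1.1
ee_pos: [266.7, -500.7, 189.0]
orientation: [-2.455, -1.959, -0.001]
ft_force: [1.0, -0.9, 0.3]
width: 87.7
grasp_force: 0.0
```

>>> jog_arm(
  commands=[
    [1, [0.4, 0.17, 0], [0, 0, 0]],
    [1, [0.4, 0.17, 0], [0, 0, 0]],
    [1, [0.4, 0.17, 0], [0, 0, 0]],
    [1, [0.4, 0.17, 0], [0, 0, 0]],
    [1, [0.4, 0.17, 0], [0, 0, 0]],
    [1, [0.4, 0.17, 0], [0, 0, 0]],
    [1, [0.4, 0.17, 0], [0, 0, 0]],
    [1, [0.4, 0.16, 0], [0, 0, 0]],
    [1, [0.2, 0.09, 0.0], [0, 0, 0]],
    [1, [0, 0, 0], [0, 0, 0]],
  ],
)

```text
t: 2.1
ee_pos: [481.2, -198.7, 189.4]
orientation: [-2.449, -1.967, -0.001]
ft_force: [0.2, -0.8, 0.4]
width: 87.7
grasp_force: 0.0
```

Run:
```python
from h import *
from workcell import *
plan([492,-183.5,130],np.radians(-12.5))
o=get_obs();d=get_image("wrist");np.savez("w.npz",pos=o["ee_pos"],ori=o["orientation"],**d)
print(d["mount"].round(2))
cv2.imwrite("pics/w1.png",d["image"])
```

```text
t 2.1 tcp [ 481.2 -198.7  189.4] tilt [-0.     0.001 -1.   ] ydir -0.217 turn_z 0.001 shift after [0.172 0.072 0.594] before [0.172 0.073 0.594]
[[   0.     -0.97   -0.26   70.1 ]
 [   1.      0.     -0.     -0.35]
 [   0.     -0.26    0.97 -195.48]
 [   0.      0.      0.      1.  ]]
```

View pics/w1.png

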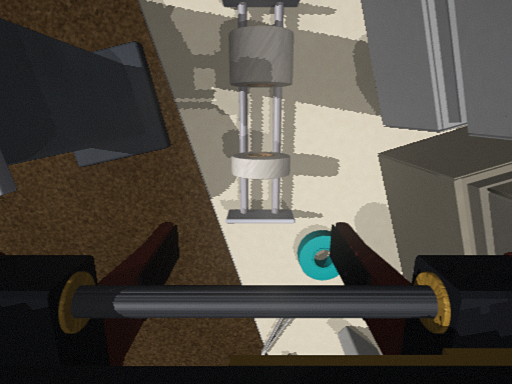

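The wrist view shows the narrow roll at (260,165), the wide roll behind it at (261,55), and the turquoise ring at (320,256). I'll locate the narrow roll from this depth map.

```bash
cat >> h.py <<'E'
def wcloud(f):
    d=dict(np.load(f));M=R.from_rotvec(d["ori"]).as_matrix();m=d["mount"]
    return d["image"],cloud(d["z_map"],d["intrinsics"],M@m[:3,3]+d["pos"],M@m[:3,:3])
E
python3 - <<'E'
from h import *
i,P=wcloud("w.npz")
q=P[140:185,222:300].reshape(-1,3);q=q[np.isfinite(q[:,0])&(q[:,2]>45)]
a=np.radians(77.5);ax=np.array([np.cos(a),np.sin(a)]);pr=np.array([-ax[1],ax[0]])
t=q[q[:,2]>70];print(len(q),q[:,2].max(),np.percentile(q[:,2],98))
u=t[:,:2]@ax;v=q[:,:2]@pr;print("axial",u.min(),u.max(),"perp",v.min(),v.max(), "expected",np.dot([492,-183.5],ax),np.dot([492,-183.5],pr))
t=q[q[:,2]>66];print(cv2.minAreaRect(t[:,:2].astype(np.float32)))
# circle fit of the surface in perp-z
vv,zz=v[(q[:,:2]@ax>u.min()+3)],q[:,2][(q[:,:2]@ax>u.min()+3)]
A=np.c_[2*vv,2*zz,np.ones(len(vv))];s=np.linalg.lstsq(A,vv**2+zz**2,rcond=None)[0];print(s[:2],np.sqrt(s[2]+s[0]**2+s[1]**2))
m=(u.min()+u.max())/2;print("xy",ax*m+pr*s[0])
E
```

```text
1317 81.28277084778352 80.15818588934579
axial -85.73684674226419 -64.86724706858867 perp -553.0946945571444 -487.9043138996951 expected -72.66202724896114 -520.0543046606491
((491.19573974609375, -186.0452423095703), (20.86871910095215, 53.40914535522461), 77.57302856445312)
[-519.93218645   53.97271208] 26.141385088026723
xy [ 491.30937164 -186.05100943]
```

Run:
```python
from h import *
plan([491.3,-186,28],np.radians(-12.5))
```

```text
t 2.15 tcp [ 480.4 -200.1  189.3] tilt [-0.001  0.    -1.   ] ydir -0.218 turn_z 0.001 shift after [0.161 0.076 1.613] before [0.161 0.077 1.613]
```

>>> jog_arm(
  commands=[
    [1, [0.161, 0.076, 0.2], [0, 0, 0]],
    [1, [0, 0, 0.3], [0, 0, 0]],
    [1, [0, 0, 0.3], [0, 0, 0]],
    [1, [0, 0, 0.3], [0, 0, 0]],
    [1, [0, 0, 0.3], [0, 0, 0]],
    [1, [0, 0, 0.21], [0, 0, 0]],
    [1, [0, 0, 0], [0, 0, 0]],
    [1, [0, 0, 0], [0, 0, 0]],
  ],
)

```text
t: 2.95
ee_pos: [490.5, -188.3, 28.7]
orientation: [-2.451, -1.963, 0.001]
ft_force: [0.8, -0.6, 0.3]
width: 88.0
grasp_force: 0.0
```

>>> jog_arm(
  commands=[
    [-1, [0, 0, 0], [0, 0, 0]],
    [-1, [0, 0, 0], [0, 0, 0]],
    [-1, [0, 0, 0], [0, 0, 0]],
    [-1, [0, 0, 0], [0, 0, 0]],
    [-1, [0, 0, 0], [0, 0, 0]],
    [-1, [0, 0, 0], [0, 0, 0]],
  ],
)

```text
t: 3.55
ee_pos: [491.0, -187.8, 29.0]
orientation: [-2.45, -1.966, 0.0]
ft_force: [-2.0, -0.1, 6.2]
width: 55.9
grasp_force: 28.2
```

Run:
```python
from h import *
from workcell import *
o=get_obs();print(o["width"],o["ee_pos"],o["grasp_force"],o["ft_force"]);d=get_image("wrist");np.savez("w.npz",pos=o["ee_pos"],ori=o["orientation"],**d)
s=get_image("scene")["image"][180:270,210:330]
t=get_image("top")["image"][180:270,230:350]
o=np.zeros((600,800,3),np.uint8);o[:384,:512]=d["image"];o[390:600,:280]=cv2.resize(s,(280,210));o[390:600,290:570]=cv2.resize(t,(280,210))
cv2.imwrite("pics/w2.png",o)
```

```text
55.87355767195971 [ 491.04240879 -187.76400725   28.99415941] 28.186977803707123 [-2.02554515 -0.10029942  6.22589116]
```

View pics/w2.png

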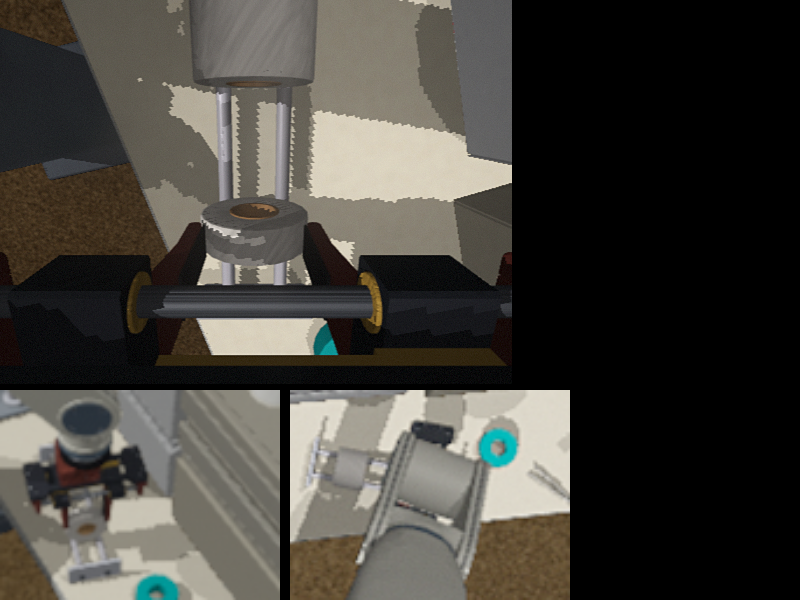

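Run:
```python
from h import *
i,P=wcloud("w.npz");d=np.load("w.npz")
M=R.from_rotvec(d["ori"]).as_matrix()
T=(P-d["pos"])@M   # tool coords
sub=T[195:275,190:320].reshape(-1,3)
for r in range(196,272,6):
    row=T[r,180:330];ok=np.isfinite(row[:,0])
    print(r,[tuple(np.round(row[k]).astype(int)) for k in range(5,150,16) if ok[k]])
```

```text
196 [(np.int64(8), np.int64(-54), np.int64(29)), (np.int64(8), np.int64(-41), np.int64(28)), (np.int64(8), np.int64(-29), np.int64(28)), (np.int64(12), np.int64(-15), np.int64(14)), (np.int64(8), np.int64(-4), np.int64(29)), (np.int64(8), np.int64(8), np.int64(29)), (np.int64(13), np.int64(19), np.int64(11)), (np.int64(8), np.int64(33), np.int64(29)), (np.int64(8), np.int64(45), np.int64(29)), (np.int64(8), np.int64(57), np.int64(29))]
202 [(np.int64(3), np.int64(-54), np.int64(29)), (np.int64(3), np.int64(-41), np.int64(29)), (np.int64(12), np.int64(-25), np.int64(0)), (np.int64(12), np.int64(-15), np.int64(0)), (np.int64(12), np.int64(-4), np.int64(0)), (np.int64(12), np.int64(7), np.int64(-1)), (np.int64(12), np.int64(18), np.int64(-1)), (np.int64(4), np.int64(33), np.int64(28)), (np.int64(3), np.int64(45), np.int64(29)), (np.int64(4), np.int64(57), np.int64(28))]
208 [(np.int64(-1), np.int64(-54), np.int64(27)), (np.int64(-2), np.int64(-42), np.int64(29)), (np.int64(12), np.int64(-24), np.int64(-13)), (np.int64(13), np.int64(-13), np.int64(-15)), (np.int64(9), np.int64(-4), np.in
[... 4029 characters left out ...]
-3), np.int64(-50)), (np.int64(-6), np.int64(5), np.int64(-51)), (np.int64(-8), np.int64(14), np.int64(-46)), (np.int64(-48), np.int64(35), np.int64(28)), (np.int64(1), np.int64(28), np.int64(-63)), (np.int64(10), np.int64(31), np.int64(-82))]
268 [(np.int64(9), np.int64(-29), np.int64(-84)), (np.int64(-8), np.int64(-28), np.int64(-53)), (np.int64(-53), np.int64(-31), np.int64(29)), (np.int64(-43), np.int64(-16), np.int64(11)), (np.int64(-53), np.int64(-4), np.int64(29)), (np.int64(-53), np.int64(9), np.int64(29)), (np.int64(-43), np.int64(20), np.int64(11)), (np.int64(-53), np.int64(35), np.int64(28)), (np.int64(-2), np.int64(28), np.int64(-65)), (np.int64(10), np.int64(30), np.int64(-86))]
```

Run:
```python
from h import *
i,P=wcloud("w.npz");d=np.load("w.npz")
M=R.from_rotvec(d["ori"]).as_matrix()
T=((P-d["pos"])@M).reshape(-1,3)
for z0 in range(-100,10,6):
    o=[]
    for s in(-1,1):
        q=T[(T[:,2]>=z0)&(T[:,2]<z0+6)&(s*T[:,1]>24)&(abs(T[:,1])<75)&(T[:,0]>-12)&(T[:,0]<14)]
        o.append((len(q),np.round(np.percentile(q,[2,98],0),0).tolist() if len(q) else 0))
    print(z0,o)
```

```text
-100 [(222, [[-12.0, -38.0, -100.0], [11.0, -29.0, -94.0]]), (220, [[-11.0, 29.0, -100.0], [11.0, 37.0, -94.0]])]
-94 [(324, [[-11.0, -40.0, -94.0], [11.0, -28.0, -88.0]]), (322, [[-11.0, 28.0, -94.0], [11.0, 39.0, -88.0]])]
-88 [(291, [[2.0, -40.0, -88.0], [11.0, -28.0, -82.0]]), (291, [[2.0, 28.0, -88.0], [11.0, 40.0, -82.0]])]
-82 [(251, [[-1.0, -39.0, -82.0], [11.0, -28.0, -76.0]]), (266, [[-1.0, 28.0, -82.0], [11.0, 39.0, -76.0]])]
-76 [(241, [[-5.0, -38.0, -76.0], [11.0, -28.0, -70.0]]), (226, [[-5.0, 28.0, -76.0], [11.0, 38.0, -70.0]])]
-70 [(219, [[-9.0, -37.0, -70.0], [11.0, -28.0, -64.0]]), (222, [[-9.0, 28.0, -70.0], [11.0, 37.0, -64.0]])]
-64 [(184, [[-10.0, -37.0, -64.0], [10.0, -28.0, -58.0]]), (195, [[-10.0, 28.0, -64.0], [11.0, 36.0, -58.0]])]
-58 [(188, [[-10.0, -37.0, -58.0], [10.0, -28.0, -52.0]]), (169, [[-10.0, 28.0, -58.0], [11.0, 36.0, -52.0]])]
-52 [(149, [[-10.0, -37.0, -52.0], [10.0, -28.0, -46.0]]), (158, [[-10.0, 28.0, -52.0], [11.0, 36.0, -46.0]])]
-46 [(165, [[-9.0, -37.0, -46.0], [10.0, -24.0, -40.0]]), (145, [[-10.0, 24.0, -46.0], [10.0, 36.0, -40.0]])]
-40 [(288, [[-9.0, -36.0, -40.0], [12.0, -24.0, -34.0]]), (307, [[-9.0, 24.0, -40.0], [12.0, 36.0, -34.0]])]
-34 [(67, [[-2.0, -34.0, -34.0], [12.0, -24.0, -28.0]]), (63, [[6.0, 24.0, -34.0], [12.0, 34.0, -28.0]])]
-28 [(49, [[7.0, -32.0, -28.0], [12.0, -24.0, -22.0]]), (42, [[11.0, 24.0, -28.0], [12.0, 31.0, -22.0]])]
-22 [(40, [[11.0, -32.0, -22.0], [12.0, -24.0, -16.0]]), (44, [[11.0, 24.0, -22.0], [12.0, 32.0, -16.0]])]
-16 [(36, [[12.0, -32.0, -16.0], [12.0, -24.0, -11.0]]), (30, [[12.0, 24.0, -16.0], [12.0, 31.0, -10.0]])]
-10 [(26, [[11.0, -30.0, -10.0], [12.0, -24.0, -4.0]]), (24, [[12.0, 24.0, -10.0], [12.0, 30.0, -4.0]])]
-4 [(9, [[12.0, -29.0, -3.0], [12.0, -24.0, 1.0]]), (8, [[12.0, 24.0, -3.0], [12.0, 27.0, 1.0]])]
2 [(0, 0), (0, 0)]
8 [(6, [[10.0, -25.0, 11.0], [13.0, -24.0, 13.0]]), (0, 0)]
```

Run:
```python
from h import *
import workcell
print(workcell.pinch_z)
i,P=wcloud("w.npz");d=np.load("w.npz")
M=R.from_rotvec(d["ori"]).as_matrix()
T=(P-d["pos"])@M
for r in range(280,384,8): print(r,[np.round(T[r,c]).tolist() for c in (150,200,256,310)])
```

```text
18.700000000000003
280 [[25.0, -29.0, -121.0], [-64.0, -45.0, 28.0], [-65.0, 1.0, 29.0], [-64.0, 46.0, 29.0]]
288 [[27.0, -27.0, -128.0], [27.0, -14.0, -128.0], [27.0, 0.0, -128.0], [27.0, 14.0, -127.0]]
296 [[26.0, -26.0, -130.0], [27.0, -14.0, -130.0], [27.0, 0.0, -130.0], [27.0, 13.0, -130.0]]
304 [[25.0, -26.0, -131.0], [24.0, -14.0, -130.0], [25.0, 0.0, -132.0], [25.0, 13.0, -131.0]]
312 [[23.0, -26.0, -132.0], [23.0, -14.0, -131.0], [23.0, 0.0, -131.0], [nan, nan, nan]]
320 [[14.0, -29.0, -123.0], [-103.0, -47.0, 29.0], [-103.0, 1.0, 29.0], [-103.0, 48.0, 29.0]]
328 [[11.0, -30.0, -123.0], [-757.0, -215.0, 827.0], [-111.0, 1.0, 29.0], [-111.0, 48.0, 29.0]]
336 [[9.0, -30.0, -123.0], [-795.0, -217.0, 828.0], [-119.0, 1.0, 29.0], [-118.0, 49.0, 28.0]]
344 [[7.0, -30.0, -124.0], [-833.0, -219.0, 828.0], [-128.0, 1.0, 29.0], [nan, nan, nan]]
352 [[5.0, -30.0, -124.0], [-872.0, -221.0, 828.0], [-136.0, 1.0, 28.0], [-136.0, 50.0, 28.0]]
360 [[2.0, -30.0, -125.0], [18.0, -12.0, -141.0], [18.0, 0.0, -141.0], [18.0, 12.0, -141.0]]
368 [[22.0, -21.0, -147.0], [22.0, -11.0, -147.0], [21.0, 0.0, -147.0], [23.0, 10.0, -148.0]]
376 [[22.0, -20.0, -149.0], [22.0, -11.0, -149.0], [22.0, 0.0, -149.0], [22.0, 10.0, -149.0]]
```

>>> jog_arm(
  commands=[
    [1, [0, 0, 0], [0, 0, 0]],
    [1, [0, 0, 0], [0, 0, 0]],
    [1, [0, 0, 0], [0, 0, 0]],
    [1, [0, 0, 0], [0, 0, 0]],
    [0.7, [0, 0, 0], [0, 0, 0]],
    [0.7, [0, 0, 0], [0, 0, 0]],
  ],
)

```text
t: 4.3
ee_pos: [491.2, -187.8, 28.5]
orientation: [-2.45, -1.966, 0.0]
ft_force: [-0.1, 0.4, 0.0]
width: 76.3
grasp_force: 0.0
```

Run:
```python
from h import *
from workcell import *
o=get_obs();print(o["width"],o["ee_pos"],o["ft_force"]);d=get_image("wrist");np.savez("w.npz",pos=o["ee_pos"],ori=o["orientation"],**d)
i,P=wcloud("w.npz")
M=R.from_rotvec(d and o["orientation"]).as_matrix()
T=((P-o["ee_pos"])@M).reshape(-1,3)
for z0 in range(-60,12,5):
    print(z0,[(len(q),np.round(np.percentile(q,[2,98],0),0).tolist()) for s in(-1,1) for q in [T[(T[:,2]>=z0)&(T[:,2]<z0+5)&(s*T[:,1]>34)&(abs(T[:,1])<75)&(T[:,0]>-12)&(T[:,0]<14)]] if len(q)])
```

```text
76.3382722561447 [ 491.23713893 -187.80226264   28.52203675] [-0.14413355  0.38150079  0.01948298]
-60 [(188, [[-10.0, -47.0, -60.0], [11.0, -38.0, -55.0]]), (177, [[-10.0, 38.0, -60.0], [10.0, 46.0, -55.0]])]
-55 [(168, [[-10.0, -47.0, -55.0], [11.0, -38.0, -50.0]]), (164, [[-10.0, 38.0, -55.0], [11.0, 46.0, -50.0]])]
-50 [(148, [[-10.0, -47.0, -50.0], [10.0, -38.0, -45.0]]), (152, [[-10.0, 38.0, -50.0], [11.0, 46.0, -45.0]])]
-45 [(138, [[-10.0, -47.0, -45.0], [10.0, -38.0, -40.0]]), (136, [[-11.0, 38.0, -45.0], [11.0, 46.0, -40.0]])]
-40 [(122, [[-10.0, -46.0, -40.0], [10.0, -38.0, -35.0]]), (124, [[-11.0, 38.0, -40.0], [10.0, 46.0, -35.0]])]
-35 [(29, [[-10.0, -45.0, -35.0], [10.0, -38.0, -33.0]]), (33, [[-10.0, 38.0, -35.0], [10.0, 45.0, -33.0]])]
-30 []
-25 []
-20 []
-15 []
-10 []
-5 []
0 []
5 []
10 []
```

Physically, the fingertips sit about 34 mm behind the nominal TCP (depth image, both openings), so the fingers only caught the roll's upper flank. The roll hasn't moved. I'll go 33 mm deeper and grip again.

>>> jog_arm(
  commands=[
    [1, [0.015, 0.01, 0], [0, 0, 0]],
    [1, [0, 0, 0], [0, 0, 0]],
    [1, [0, 0, 0.11], [0, 0, 0]],
    [1, [0, 0, 0.11], [0, 0, 0]],
    [1, [0, 0, 0.11], [0, 0, 0]],
    [1, [0, 0, 0], [0, 0, 0]],
  ],
)

```text
t: 4.95
ee_pos: [491.0, -186.0, -6.5]
orientation: [-2.448, -1.964, 0.003]
ft_force: [0.2, -0.4, 1.0]
width: 88.2
grasp_force: 0.0
```

>>> jog_arm(
  commands=[
    [-1, [0, 0, 0], [0, 0, 0]],
    [-1, [0, 0, 0], [0, 0, 0]],
    [-1, [0, 0, 0], [0, 0, 0]],
    [-1, [0, 0, 0], [0, 0, 0]],
    [-1, [0, 0, 0], [0, 0, 0]],
  ],
)

```text
t: 5.45
ee_pos: [491.2, -186.2, -4.3]
orientation: [-2.448, -1.965, 0.002]
ft_force: [-5.0, -0.3, 4.6]
width: 65.6
grasp_force: 30.0
```

>>> jog_arm(
  commands=[
    [-1, [0, 0, -0.1], [0, 0, 0]],
    [-1, [0, 0, -0.25], [0, 0, 0]],
    [-1, [0, 0, -0.25], [0, 0, 0]],
    [-1, [0, 0, -0.25], [0, 0, 0]],
    [-1, [0, 0, -0.25], [0, 0, 0]],
    [-1, [0, 0, -0.25], [0, 0, 0]],
    [-1, [0, 0, 0], [0, 0, 0]],
  ],
)

```text
t: 6.15
ee_pos: [495.6, -187.8, 134.6]
orientation: [2.444, 1.962, 0.007]
ft_force: [0.9, -0.5, -0.4]
width: 65.7
grasp_force: 30.0
```

Run:
```python
from h import *
from workcell import *
print(get_obs()["width"],stand(-126,85))
plan([400,-100,130],np.radians(86.56))
```

```text
65.68653057701364 [386.62367252 322.10251071 150.        ]
t 6.15 tcp [ 495.6 -187.8  134.6] tilt [ 0.008 -0.003 -1.   ] ydir -0.218 turn_z -2.201 shift after [1.007 0.819 0.046] before [ 0.65  -1.124  0.036]
```

>>> jog_arm(
  commands=[
    [-1, [0.16, -0.28, 0], [0, 0, 0]],
    [-1, [0.16, -0.28, 0], [0, 0, 0]],
    [-1, [0.16, -0.28, 0], [0, 0, 0]],
    [-1, [0.16, -0.28, 0], [0, 0, 0]],
    [-1, [0, 0, 0], [0, 0, -0.1]],
    [-1, [0, 0, 0], [0, 0, -0.18]],
    [-1, [0, 0, 0], [0, 0, -0.18]],
    [-1, [0, 0, 0], [0, 0, -0.18]],
    [-1, [0, 0, 0], [0, 0, -0.18]],
    [-1, [0, 0, 0], [0, 0, -0.18]],
  ],
)

```text
t: 7.15
ee_pos: [397.1, -99.8, 130.2]
orientation: [1.503, 2.758, 0.0]
ft_force: [0.0, -0.6, -0.3]
width: 65.5
grasp_force: 30.0
```

>>> jog_arm(
  commands=[
    [-1, [0, 0, 0], [0, 0, -0.18]],
    [-1, [0, 0, 0], [0, 0, -0.18]],
    [-1, [0, 0, 0], [0, 0, -0.18]],
    [-1, [0, 0, 0], [0, 0, -0.18]],
    [-1, [0, 0, 0], [0, 0, -0.18]],
    [-1, [0, 0, 0], [0, 0, -0.18]],
    [-1, [0, 0, 0], [0, 0, -0.18]],
    [-1, [0, 0, 0], [0, 0, -0.12]],
    [-1, [0, 0, 0], [0, 0, 0]],
  ],
)

```text
t: 8.05
ee_pos: [397.1, -99.8, 130.2]
orientation: [-0.127, 3.139, 0.0]
ft_force: [0.1, 0.3, -0.7]
width: 65.7
grasp_force: 30.0
```

Run:
```python
from h import *
from workcell import *
print(get_obs()["width"])
p=stand(-126,85,130); plan(p,np.radians(86.56))
```

```text
65.69134300849119
t 8.05 tcp [397.1 -99.8 130.2] tilt [ 0.  0. -1.] ydir 1.652 turn_z 0.18 shift after [3.570e-01 4.205e+00 2.000e-03] before [-2.370e-01  4.214e+00  2.000e-03]
```

>>> jog_arm(
  commands=[
    [-1, [0, 0, 0], [0, 0, 0.18]],
    [-1, [0.03, 0.25, 0], [0, 0, 0]],
    [-1, [0.04, 0.45, 0], [0, 0, 0]],
    [-1, [0.04, 0.45, 0], [0, 0, 0]],
    [-1, [0.04, 0.45, 0], [0, 0, 0]],
    [-1, [0.04, 0.45, 0], [0, 0, 0]],
    [-1, [0.04, 0.45, 0], [0, 0, 0]],
    [-1, [0.04, 0.45, 0], [0, 0, 0]],
    [-1, [0.04, 0.45, 0], [0, 0, 0]],
    [-1, [0.04, 0.45, 0], [0, 0, 0]],
  ],
)

```text
t: 9.05
ee_pos: [385.2, 288.6, 130.4]
orientation: [0.1, 3.14, 0.0]
ft_force: [1.0, -0.0, -1.8]
width: 65.6
grasp_force: 30.0
```

>>> jog_arm(
  commands=[
    [-1, [0.01, 0.35, 0], [0, 0, 0]],
    [-1, [0, 0, 0], [0, 0, 0]],
    [-1, [0, 0, 0], [0, 0, 0]],
  ],
)

```text
t: 9.35
ee_pos: [386.3, 321.8, 130.0]
orientation: [-0.096, -3.14, 0.001]
ft_force: [-0.4, 0.2, -1.7]
width: 65.9
grasp_force: 30.0
```

Run:
```python
from h import *
from workcell import *
plan(stand(-126,85,99),np.radians(86.56))
o=get_obs();d=get_image("wrist");np.savez("w.npz",pos=o["ee_pos"],ori=o["orientation"],**d)
t=get_image("top");np.savez("top.npz",**t);s=get_image("scene");np.savez("scene.npz",**s)
c=np.zeros((600,800,3),np.uint8);c[:384,:512]=d["image"];c[390:600,:280]=cv2.resize(s["image"][90:195,150:290],(280,210));c[390:600,290:570]=cv2.resize(t["image"][180:285,110:250],(280,210))
cv2.imwrite("pics/w3.png",c)
```

```text
t 9.35 tcp [386.3 321.8 130. ] tilt [-0.001 -0.001 -1.   ] ydir 1.509 turn_z -0.002 shift after [-0.003  0.003  0.31 ] before [-0.004  0.004  0.31 ]
```

View pics/w3.png

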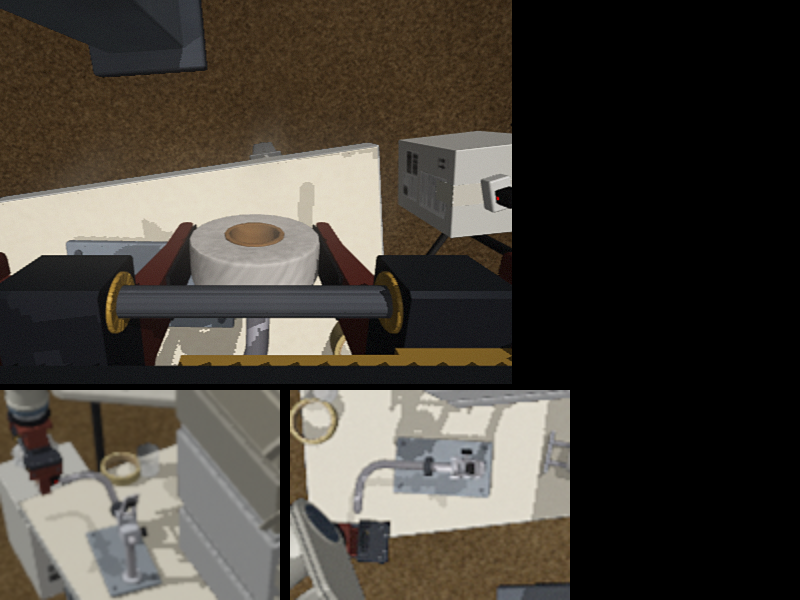

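```bash
cat >> h.py <<'E'
def rodfit(P,lo,hi):
    q=P.reshape(-1,3);q=q[np.isfinite(q[:,0])]
    return q[(q>lo).all(1)&(q<hi).all(1)]
E
python3 - <<'E'
from h import *
i,P=wcloud("w.npz");d=np.load("w.npz");M=R.from_rotvec(d["ori"]).as_matrix()
q=rodfit(P,[405,290,138],[480,350,168]);print(len(q))
for a in range(410,480,8):
    s=q[(q[:,0]>=a)&(q[:,0]<a+8)]
    if len(s)>4: print(a,len(s),np.round([s[:,1].min(),s[:,1].max(),s[:,2].max(),(s[:,1].min()+s[:,1].max())/2],1))
T=(P-d["pos"])@M;r=T[190:290,185:325].reshape(-1,3);r=r[(r[:,2]>-100)&(r[:,2]<-15)&(abs(r[:,1])<33)&(r[:,0]<20)]
print("roll",r.min(0),r.max(0)); f=r[r[:,0]>8];A=np.c_[f,np.ones(len(f))]
# front face plane x = a y + b z + c
for k in range(4):
    co=np.linalg.lstsq(np.c_[f[:,1:],np.ones(len(f))],f[:,0],rcond=None)[0];e=f[:,0]-np.c_[f[:,1:],np.ones(len(f))]@co;f=f[abs(e)<2+4*(k<1)]
print("face",co,len(f))
t=r[r[:,0]<9];A=np.c_[2*t[:,1],2*t[:,2],np.ones(len(t))];s=np.linalg.lstsq(A,t[:,1]**2+t[:,2]**2,rcond=None)[0];print("circ y,z",s[:2],np.sqrt(s[2]+s[0]**2+s[1]**2),"top",np.percentile(t[:,2],1))
for n in("top","scene"):
    Q=cloud(*cam(n)[1:]);
    for a in range(415,470,9):
        s=rodfit(Q,[a,290,140],[a+9,350,168])
        if len(s)>3:print(n,a,len(s),np.round([s[:,1].min(),s[:,1].max(),s[:,1].mean(),s[:,2].max(),s[:,2].mean()],1))
    print(rodfit(Q,[405,290,140],[480,350,168])[:,0].min())
    s=rodfit(Q,[495,215,140],[525,280,168]);print(np.polyfit(s[:,1],s[:,0],1),s[:,:2].mean(0))
E
```

```text
867
442 219 [312.1 326.9 159.3 319.5]
450 234 [310.9 326.7 159.8 318.8]
458 248 [310.3 326.4 159.7 318.3]
466 159 [309.  326.1 159.5 317.6]
474 5 [308.  324.2 154.1 316.1]
roll [ -9.63985732 -32.97322752 -85.22607384] [ 13.43507835  32.98165555 -19.13399832]
face [-1.53348746e-03  1.00117309e-02  1.25883547e+01] 5228
circ y,z [  0.57217603 -60.70698275] 25.548489734138897 top -84.255676290507
top 424 11 [313.2 327.2 321.2 161.9 154.1]
top 433 11 [314.1 328.4 319.7 159.3 153.8]
top 442 14 [313.  328.7 320.8 161.4 154.2]
top 451 13 [313.6 327.4 319.4 157.2 153.6]
top 460 8 [312.  323.9 317.7 160.9 157.1]
top 469 15 [310.6 324.4 316.8 160.3 154.5]
424.3973140631115
[6.38216247e-02 4.92889626e+02] [508.56785587 245.65701643]
scene 424 8 [311.2 329.2 318.  158.7 154.6]
scene 433 7 [313.2 321.5 317.2 164.9 156.6]
scene 442 10 [309.3 322.5 315.6 160.7 155.7]
scene 451 9 [310.6 322.8 315.7 163.9 155.2]
scene 460 8 [308.  325.7 314.7 160.2 154.8]
scene 469 9 [301.9 329.8 314.9 163.5 155.7]
425.5218803672467
[3.93825502e-02 4.99129003e+02] [508.94225388 249.1776408 ]
```

```bash
sed -i 's/SO=np.array.*/SO=np.array([507.7,230.1]);SY=-0.065/' h.py
cat >> h.py <<'E'
OFF=np.array([1.5,0.5,-51.5])  # roll centre in tool frame
def tcp(sx,sy,phi,sz=151.5):  # phi: tool y direction in stand frame, rad
    a=phi+SY;N=np.array([[-np.sin(a),np.cos(a),0],[np.cos(a),np.sin(a),0],[0,0,-1]])
    return stand(sx,sy,sz)-N.T@OFF,a
E
python3 - <<'E'
from h import *
plan(*tcp(-126,85,np.pi/2));plan(*tcp(-62,85,np.pi/2))
E
```

```text
t 9.5 tcp [386.5 320.3 130.3] tilt [-0.001 -0.001 -1.   ] ydir 1.508 turn_z 0.003 shift after [-0.023  0.024  0.303] before [-0.024  0.024  0.303]
t 9.5 tcp [386.5 320.3 130.3] tilt [-0.001 -0.001 -1.   ] ydir 1.508 turn_z 0.003 shift after [-0.663  0.024  0.303] before [-0.664  0.023  0.302]
```

>>> jog_arm(
  commands=[
    [-1, [-0.02, 0.015, 0.15], [0, 0, 0]],
    [-1, [0, 0, 0.15], [0, 0, 0]],
    [-1, [0, 0, 0], [0, 0, 0]],
    [-1, [0, 0, 0], [0, 0, 0]],
  ],
)

```text
t: 9.9
ee_pos: [388.9, 322.0, 100.7]
orientation: [-0.099, -3.139, 0.001]
ft_force: [1.2, -0.2, 0.1]
width: 65.8
grasp_force: 30.0
```

Run:
```python
from h import *
from workcell import *
for k in range(5):
    print(get_obs()["ee_pos"].round(1)); o=get_obs();d=get_image("wrist")
print(tcp(-126,85,np.pi/2))
np.savez("w.npz",pos=o["ee_pos"],ori=o["orientation"],**d)
i,P=wcloud("w.npz");M=R.from_rotvec(o["orientation"]).as_matrix();T=(P-o["ee_pos"])@M
q=rodfit(P,[415,290,138],[475,350,168])
if len(q):
    tq=(q-o["ee_pos"])@M
    for a in range(-100,-20,8):
        s=tq[(tq[:,0]>=a)&(tq[:,0]<a+8)]
        if len(s)>20: print("rod tool x",a,len(s),"y",s[:,1].min().round(1),s[:,1].max().round(1),"top z",s[:,2].min().round(1))
```

```text
[388.9 322.  100.7]
[389.2 322.4 101.1]
[389.3 322.7 101.3]
[389.4 322.9 101.3]
[389.3 323.  101.3]
(array([388.95154684, 322.50835933, 100.        ]), 1.5057963267948966)
rod tool x -60 268 y -7.4 8.1 top z -58.3
rod tool x -52 334 y -7.4 7.9 top z -57.9
rod tool x -44 381 y -7.3 7.8 top z -57.7
rod tool x -36 28 y -4.4 4.8 top z -56.8
```

>>> jog_arm(
  commands=[
    [-1, [-0.05, 0, 0.01], [0, 0, 0]],
    [-1, [-0.1, 0, 0], [0, 0, 0]],
    [-1, [-0.1, 0, 0], [0, 0, 0]],
    [-1, [-0.1, 0, 0], [0, 0, 0]],
    [-1, [-0.1, 0, 0], [0, 0, 0]],
    [-1, [-0.1, 0, 0], [0, 0, 0]],
    [-1, [-0.09, 0, 0], [0, 0, 0]],
    [-1, [0, 0, 0], [0, 0, 0]],
    [-1, [0, 0, 0], [0, 0, 0]],
  ],
)

```text
t: 11.05
ee_pos: [452.7, 318.8, 99.4]
orientation: [-0.097, -3.14, 0.0]
ft_force: [-0.6, -0.1, -0.9]
width: 66.2
grasp_force: 30.0
```

Run:
```python
from h import *
from workcell import *
o=get_obs();print(o["ft_force"],o["moment"]);T,a=tcp(-62,85,np.pi/2);plan(T,a)
ph=np.radians(np.r_[90,90:-1:-7.5,0,0]);pts=[(-62,85)]+[(-45+45*np.cos(f),40+45*np.sin(f)) for f in ph[1:-1]]+[(0,20)]
ph=np.r_[ph[0],ph[1:-1],0]
for k in range(len(pts)-1):
    A,a=tcp(*pts[k],ph[k]);B,b=tcp(*pts[k+1],ph[k+1])
    N=np.array([[-np.sin(a),np.cos(a),0],[np.cos(a),np.sin(a),0],[0,0,-1]])
    print(k,np.round(N@(B-A)/100,4),round(-np.degrees(b-a)/45,4))
```

```text
[-0.60421596 -0.10099588 -0.93172856] [ 0.0298809  -0.11408685 -0.04668358]
t 11.05 tcp [452.7 318.8  99.4] tilt [-0. -0. -1.] ydir 1.509 turn_z 0.004 shift after [-0.002 -0.005 -0.006] before [-0.002 -0.005 -0.006]
0 [-0.17 -0.    0.  ] -0.0
1 [-0.058  -0.0058  0.    ] 0.1667
2 [-0.058  -0.0058  0.    ] 0.1667
3 [-0.058  -0.0058  0.    ] 0.1667
4 [-0.058  -0.0058  0.    ] 0.1667
5 [-0.058  -0.0058  0.    ] 0.1667
6 [-0.058  -0.0058  0.    ] 0.1667
7 [-0.058  -0.0058  0.    ] 0.1667
8 [-0.058  -0.0058  0.    ] 0.1667
9 [-0.058  -0.0058  0.    ] 0.1667
10 [-0.058  -0.0058  0.    ] 0.1667
11 [-0.058  -0.0058  0.    ] 0.1667
12 [-0.058  -0.0058  0.    ] 0.1667
13 [0. 0. 0.] -0.0
14 [-0.2  0.   0. ] -0.0
```

>>> jog_arm(
  commands=[
    [-1, [-0.085, 0, 0], [0, 0, 0]],
    [-1, [-0.085, 0, 0], [0, 0, 0]],
    [-1, [-0.058, -0.0058, 0], [0, 0, 0.1667]],
    [-1, [-0.058, -0.0058, 0], [0, 0, 0.1667]],
    [-1, [-0.058, -0.0058, 0], [0, 0, 0.1667]],
    [-1, [-0.058, -0.0058, 0], [0, 0, 0.1667]],
    [-1, [-0.058, -0.0058, 0], [0, 0, 0.1667]],
    [-1, [-0.058, -0.0058, 0], [0, 0, 0.1667]],
    [-1, [0, 0, 0], [0, 0, 0]],
    [-1, [0, 0, 0], [0, 0, 0]],
  ],
)

```text
t: 12.05
ee_pos: [500.1, 302.0, 99.6]
orientation: [1.286, 2.866, 0.0]
ft_force: [0.0, -0.4, -1.3]
width: 65.8
grasp_force: 30.0
```

Run:
```python
from h import *
from workcell import *
o=get_obs();print(o["width"],o["ft_force"],o["moment"]);f=np.pi/4;plan(*tcp(-45+45*np.cos(f),40+45*np.sin(f),f))
```

```text
65.777649365617 [ 0.03943486 -0.44704784 -1.33986403] [ 0.03171189 -0.14605005 -0.01298941]
t 12.05 tcp [500.1 302.   99.6] tilt [ 0.  0. -1.] ydir 0.727 turn_z 0.009 shift after [-0.004 -0.008 -0.004] before [-0.004 -0.008 -0.004]
```

Half the bend is done with no contact force. Now the rest of it, then 20 mm down the straight.

>>> jog_arm(
  commands=[
    [-1, [-0.058, -0.0058, 0], [0, 0, 0.1667]],
    [-1, [-0.058, -0.0058, 0], [0, 0, 0.1667]],
    [-1, [-0.058, -0.0058, 0], [0, 0, 0.1667]],
    [-1, [-0.058, -0.0058, 0], [0, 0, 0.1667]],
    [-1, [-0.058, -0.0058, 0], [0, 0, 0.1667]],
    [-1, [-0.058, -0.0058, 0], [0, 0, 0.1667]],
    [-1, [-0.1, 0, 0], [0, 0, 0]],
    [-1, [-0.1, 0, 0], [0, 0, 0]],
    [-1, [0, 0, 0], [0, 0, 0]],
    [-1, [0, 0, 0], [0, 0, 0]],
  ],
)

```text
t: 13.05
ee_pos: [508.6, 249.2, 99.7]
orientation: [-2.287, -2.154, -0.0]
ft_force: [0.2, 0.7, -1.1]
width: 65.9
grasp_force: 30.0
```

Run:
```python
from h import *
from workcell import *
o=get_obs();print(o["width"],o["ft_force"],o["moment"]);plan(*tcp(0,-17,0))
d=get_image("wrist");np.savez("w.npz",pos=o["ee_pos"],ori=o["orientation"],**d)
t=get_image("top");s=get_image("scene");np.savez("scene.npz",**s);np.savez("top.npz",**t)
c=np.zeros((600,800,3),np.uint8);c[:384,:512]=d["image"];c[390:600,:280]=cv2.resize(s["image"][90:195,150:290],(280,210));c[390:600,290:570]=cv2.resize(t["image"][180:285,110:250],(280,210))
cv2.imwrite("pics/w4.png",c)
```

```text
65.94139256580318 [ 0.16111149  0.73002696 -1.11724048] [-0.00998451 -0.09440986  0.008887  ]
t 13.05 tcp [508.6 249.2  99.7] tilt [ 0.  0. -1.] ydir -0.06 turn_z 0.006 shift after [-0.376 -0.002 -0.003] before [-0.376 -0.004 -0.004]
```

View pics/w4.png

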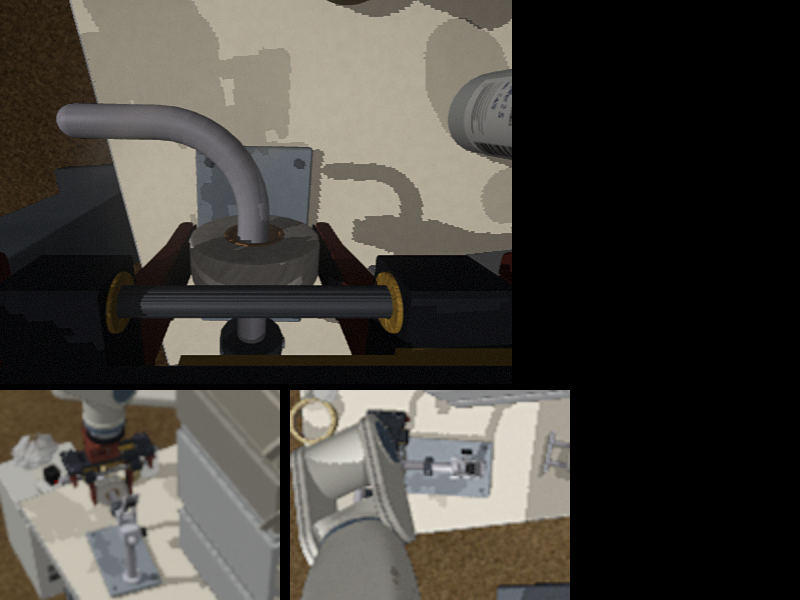

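The roll is round the bend and on the straight, with the collar visible at (252,338). I'll push it home gently.

>>> jog_arm(
  commands=[
    [-1, [-0.09, 0, 0], [0, 0, 0]],
    [-1, [-0.09, 0, 0], [0, 0, 0]],
    [-1, [-0.09, 0, 0], [0, 0, 0]],
    [-1, [-0.07, 0, 0], [0, 0, 0]],
    [-1, [-0.04, 0, 0], [0, 0, 0]],
    [-1, [0, 0, 0], [0, 0, 0]],
    [-1, [0, 0, 0], [0, 0, 0]],
  ],
)

```text
t: 13.9
ee_pos: [506.4, 211.4, 99.7]
orientation: [2.289, 2.152, 0.0]
ft_force: [0.6, -0.3, -1.8]
width: 66.1
grasp_force: 30.0
```

>>> jog_arm(
  commands=[
    [-1, [-0.01, 0, 0], [0, 0, 0]],
    [-1, [-0.01, 0, 0], [0, 0, 0]],
    [-1, [0, 0, 0], [0, 0, 0]],
  ],
)

```text
t: 14.2
ee_pos: [506.3, 210.5, 99.6]
orientation: [-2.288, -2.151, -0.002]
ft_force: [0.8, 4.6, -1.6]
width: 66.0
grasp_force: 30.0
```

>>> jog_arm(
  commands=[
    [-1, [-0.01, 0, 0], [0, 0, 0]],
    [-1, [0, 0, 0.02], [0, 0, 0]],
    [-1, [0, 0, 0.02], [0, 0, 0]],
    [-1, [0, 0, 0], [0, 0, 0]],
  ],
)

```text
t: 14.6
ee_pos: [507.2, 210.5, 96.3]
orientation: [-2.289, -2.151, -0.006]
ft_force: [0.2, 7.2, -0.4]
width: 65.7
grasp_force: 30.0
```

>>> jog_arm(
  commands=[
    [1, [0, 0, 0], [0, 0, 0]],
    [1, [0, 0, 0], [0, 0, 0]],
    [1, [0, 0, 0], [0, 0, 0]],
    [1, [0, 0, 0], [0, 0, 0]],
    [1, [0, 0, 0], [0, 0, 0]],
  ],
)

```text
t: 15.1
ee_pos: [506.0, 208.3, 95.5]
orientation: [-2.289, -2.152, 0.0]
ft_force: [0.5, 1.0, 0.0]
width: 87.9
grasp_force: 0.0
```

Run:
```python
from h import *
from workcell import *
o=get_obs();print(o["ft_force"],o["width"]);d=get_image("wrist");np.savez("w.npz",pos=o["ee_pos"],ori=o["orientation"],**d)
i,P=wcloud("w.npz");M=R.from_rotvec(o["orientation"]).as_matrix();T=(P-o["ee_pos"])@M
r=T[180:290,185:325].reshape(-1,3);r=r[(r[:,2]>-100)&(r[:,2]<-15)&(abs(r[:,1])<33)&(r[:,0]<20)&(r[:,0]>-15)]
f=r[r[:,0]>8]
for k in range(4):
    A=np.c_[f[:,1:],np.ones(len(f))];co=np.linalg.lstsq(A,f[:,0],rcond=None)[0];f=f[abs(f[:,0]-A@co)<2+4*(k<1)]
print(r.min(0),r.max(0),"face",co,len(f))
```

```text
[4.81178532e-01 9.72659944e-01 2.55423216e-04] 87.89592130168883
[ -7.70785395 -32.99130688 -84.32614028] [ 19.97901353  29.65967676 -20.16860943] face [-1.09621030e-02  1.66228694e-02  1.35256100e+01] 4574
```

>>> jog_arm(
  commands=[
    [1, [0, 0, -0.1], [0, 0, 0]],
    [1, [0, 0, -0.3], [0, 0, 0]],
    [1, [0, 0, -0.4], [0, 0, 0]],
    [1, [0, 0, -0.4], [0, 0, 0]],
    [1, [0, 0, -0.4], [0, 0, 0]],
    [1, [0, 0, -0.4], [0, 0, 0]],
    [1, [0, 0, -0.3], [0, 0, 0]],
    [1, [-0.3, 0, 0], [0, 0, 0]],
    [1, [0, 0, 0], [0, 0, 0]],
    [1, [0, 0, 0], [0, 0, 0]],
  ],
)

```text
t: 16.15
ee_pos: [504.0, 178.3, 326.1]
orientation: [-2.29, -2.151, -0.001]
ft_force: [0.9, 0.9, -0.0]
width: 87.9
grasp_force: 0.0
```

Run:
```python
from h import *
from workcell import *
o=get_obs();print(o["ee_pos"],o["ft_force"]);d=get_image("wrist");np.savez("w.npz",pos=o["ee_pos"],ori=o["orientation"],**d)
t=get_image("top");s=get_image("scene");np.savez("scene.npz",**s);np.savez("top.npz",**t)
c=np.zeros((600,800,3),np.uint8);c[:384,:512]=d["image"];c[390:600,:280]=cv2.resize(s["image"][90:195,150:290],(280,210));c[390:600,290:570]=cv2.resize(t["image"][180:285,110:250],(280,210))
cv2.imwrite("pics/w5.png",c)
ey=np.array([.065,.998]);ex=np.array([.998,-.065])
for n,P in (("wrist",wcloud("w.npz")[1]),("scene",cloud(*cam("scene")[1:])),("top",cloud(*cam("top")[1:]))):
    q=rodfit(P,[470,70,195],[545,200,312]);
    S=np.c_[(q[:,:2]-SO)@ex,(q[:,:2]-SO)@ey,q[:,2]]
    for z0 in range(195,310,12):
        k=S[(S[:,2]>=z0)&(S[:,2]<z0+12)&(abs(S[:,0])<25)&(S[:,1]<-70)]
        if len(k)>3: print(n,z0,len(k),np.round([*np.percentile(k[:,0],[2,98]),*np.percentile(k[:,1],[2,50,98])],1))
```

```text
[503.99485928 178.29600466 326.05577612] [ 0.92509394  0.90879399 -0.02424931]
wrist 195 195 [ -21.2   15.1 -104.   -93.5  -84.2]
wrist 207 57 [ -15.8   10.1 -108.4 -101.2  -97.1]
wrist 219 61 [ -15.6    9.9 -110.6 -107.3 -102.9]
wrist 231 71 [ -16.     9.6 -120.1 -113.8 -110.1]
wrist 243 135 [ -17.3   10.4 -126.9 -119.  -116.7]
wrist 255 427 [ -15.8    8.9 -134.6 -125.6 -118.4]
wrist 267 113 [ -15.7    9.4 -137.5 -136.  -129.5]
scene 195 15 [ -21.2   15.2 -109.2  -98.   -86.6]
scene 207 4 [ -12.5   10.7 -110.8 -105.7  -95.9]
scene 219 5 [ -15.1   12.7 -116.9 -116.2 -112.5]
scene 243 11 [ -14.1    8.4 -136.8 -132.8 -128.9]
scene 255 12 [ -14.2   11.5 -141.1 -133.7 -130.1]
scene 267 8 [ -14.9    9.7 -142.4 -141.5 -138.9]
scene 279 11 [ -14.3    8.4 -150.8 -148.4 -145.6]
scene 291 4 [ -11.     7.1 -153.8 -153.  -148.6]
top 195 11 [-18.1  16.8 -97.4 -91.2 -82.4]
top 219 4 [ -13.9    9.8 -107.3 -104.6 -101.9]
top 243 5 [ -16.1    8.3 -124.4 -119.9 -118. ]
top 255 34 [ -14.    10.  -134.1 -125.9 -118.3]
top 267 13 [ -12.7   10.3 -141.5 -137.2 -131. ]
top 279 17 [ -12.3   10.3 -149.6 -145.7 -141.2]
```

View pics/w5.png

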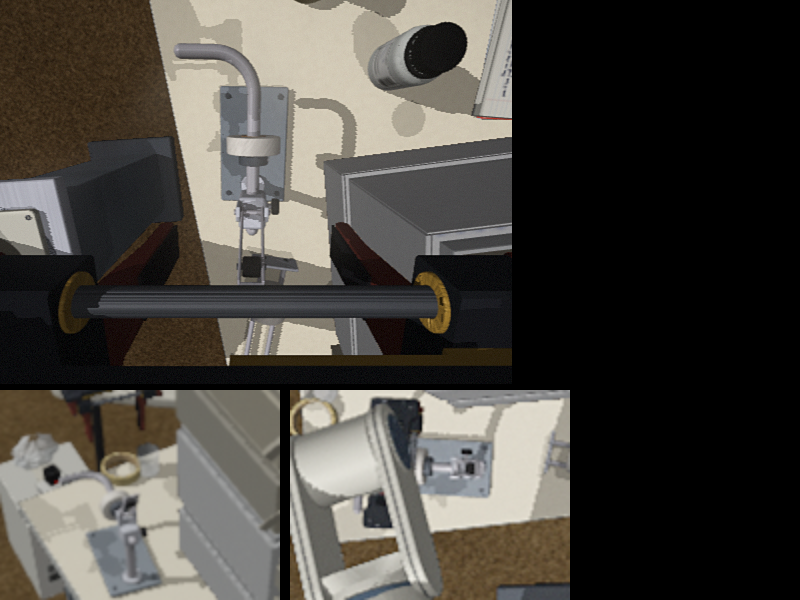

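Run:
```python
from h import *
ey=np.array([.065,.998]);ex=np.array([.998,-.065])
i,P=wcloud("w.npz")
def S(p): return np.round([(p[:2]-SO)@ex,(p[:2]-SO)@ey,p[2]])
for r,c in((265,285),(262,292),(275,275),(268,250),(258,250),(280,265),(275,240),(325,250),(325,270),(335,262),(335,250),(335,275),(345,270),(350,255),(205,275),(215,250),(240,240),(240,262)): print(r,c,S(P[r,c]),i[r,c])
```

```text
265 285 [  55. -246.   30.] [62 62 64]
262 292 [  70. -248.   14.] [76 71 74]
275 275 [  40. -284.   -1.] [82 90 96]
268 250 [  -5. -125.  260.] [35 37 39]
258 250 [  -5. -118.  254.] [30 32 35]
280 265 [  10. -133.  270.] [59 62 67]
275 240 [ -14. -129.  266.] [72 73 75]
325 250 [  -8. -383.   17.] [176 164 171]
325 270 [  27. -332.   80.] [132 130 133]
335 262 [  16. -419.    1.] [187 205 213]
335 250 [  -8. -404.   19.] [157 149 151]
335 275 [  43. -420.    0.] [109 121 127]
345 270 [  32. -427.   19.] [118 122 122]
350 255 [   2. -456.    1.] [106 120 126]
205 275 [ 26. -97. 148.] [57 60 64]
215 250 [  -6. -102.  174.] [126 123 124]
240 240 [ -15. -110.  230.] [114 111 114]
240 262 [   8. -110.  230.] [124 118 121]
```

The roll sits against the collar, and the hold-down arm is parked near 0 rad. I'll grip its tab by the two edges, with the tool vertical so the tab can pivot between the pads, and guide it round the arc.

```bash
sed -i 's/^SO=np.array.*/SO=np.array([507.1,228.9]);SY=-0.085/' h.py
python3 - <<'E'
from h import *
T=stand(0,-145,326);plan(T,SY);T[2]=244.5;plan(T,SY)
E
```

```text
t 16.3 tcp [504.  179.  325.2] tilt [-0.001 -0.    -1.   ] ydir -0.061 turn_z 0.03 shift after [-0.95  -0.011 -0.008] before [-0.949 -0.034 -0.008]
t 16.3 tcp [504.  179.  325.2] tilt [-0.001 -0.    -1.   ] ydir -0.061 turn_z 0.03 shift after [-0.95  -0.011  0.807] before [-0.949 -0.033  0.807]
```

>>> jog_arm(
  commands=[
    [1, [0, 0, 0], [0, 0, 0.03]],
    [1, [-0.31, -0.003, 0], [0, 0, 0]],
    [1, [-0.32, -0.004, 0], [0, 0, 0]],
    [1, [-0.32, -0.004, 0], [0, 0, 0]],
    [1, [0, 0, 0], [0, 0, 0]],
    [1, [0, 0, 0.3], [0, 0, 0]],
    [1, [0, 0, 0.3], [0, 0, 0]],
    [1, [0, 0, 0.2], [0, 0, 0]],
    [1, [0, 0, 0], [0, 0, 0]],
    [1, [0, 0, 0], [0, 0, 0]],
  ],
)

```text
t: 17.3
ee_pos: [495.3, 84.7, 245.8]
orientation: [-2.313, -2.125, 0.0]
ft_force: [0.4, -0.1, -0.9]
width: 87.8
grasp_force: 0.0
```

Run:
```python
from h import *
from workcell import *
T=stand(0,-145,244.5);plan(T,SY)
o=get_obs();print(o["ft_force"]);d=get_image("wrist");np.savez("w.npz",pos=o["ee_pos"],ori=o["orientation"],**d)
i,P=wcloud("w.npz");M=R.from_rotvec(o["orientation"]).as_matrix();Q=((P-o["ee_pos"])@M).reshape(-1,3)
for z0 in range(-60,0,6):
    k=Q[(Q[:,2]>=z0)&(Q[:,2]<z0+6)&(abs(Q[:,1])<30)&(abs(Q[:,0])<60)]
    if len(k)>3: print(z0,len(k),np.round(np.percentile(k,[2,98],0)[:,:2],1).tolist())
```

```text
t 17.3 tcp [495.3  84.7 245.8] tilt [-0.  0. -1.] ydir -0.085 turn_z 0.0 shift after [-0.003 -0.005  0.013] before [-0.003 -0.005  0.013]
[ 0.44046042 -0.14927613 -0.94133783]
-48 401 [[-5.4, -13.1], [-0.7, 11.0]]
-42 443 [[-1.9, -12.9], [2.4, 11.7]]
-36 424 [[1.3, -13.3], [5.9, 11.5]]
-30 443 [[4.8, -13.5], [14.4, 11.8]]
-24 242 [[7.8, -13.7], [18.0, 12.0]]
-18 779 [[10.5, -12.3], [26.1, 10.7]]
-12 303 [[9.5, -15.2], [28.1, 13.5]]
-6 77 [[21.9, -13.7], [27.9, 11.8]]
```

>>> jog_arm(
  commands=[
    [-1, [0, -0.008, 0.02], [0, 0, 0]],
    [-1, [0, 0, 0], [0, 0, 0]],
    [-1, [0, 0, 0], [0, 0, 0]],
    [-1, [0, 0, 0], [0, 0, 0]],
    [-1, [0, 0, 0], [0, 0, 0]],
    [-1, [0, 0, 0], [0, 0, 0]],
    [-1, [0, 0, 0], [0, 0, 0]],
    [-1, [0, 0, 0], [0, 0, 0]],
  ],
)

```text
t: 18.15
ee_pos: [494.3, 84.1, 243.6]
orientation: [-2.314, -2.125, -0.0]
ft_force: [-0.2, -0.2, -0.1]
width: 27.4
grasp_force: 0.0
```

Run:
```python
from h import *
from workcell import *
o=get_obs();print(o["ee_pos"].round(1),o["ft_force"].round(1),o["width"])
# arc from q0=0.0 to 2.07, 20 rows; tool x = +stand y, tool z = down
q=np.linspace(0.0,2.07,21)-.5;y=110*np.sin(q);z=110*np.cos(q)
print(np.round(np.c_[np.diff(y),-np.diff(z)]/100,3).tolist())
```

```text
[494.3  84.1 243.6] [-0.2 -0.2 -0.1] 27.371606608459725
[[0.103, -0.049], [0.107, -0.038], [0.111, -0.027], [0.113, -0.016], [0.114, -0.004], [0.114, 0.008], [0.112, 0.02], [0.109, 0.031], [0.106, 0.042], [0.101, 0.053], [0.095, 0.063], [0.088, 0.072], [0.08, 0.081], [0.071, 0.089], [0.061, 0.096], [0.051, 0.102], [0.04, 0.106], [0.029, 0.11], [0.018, 0.112], [0.006, 0.114]]
```

>>> jog_arm(
  commands=[
    [-1, [0, 0, 0], [0, 0, 0]],
    [-1, [0, 0, 0], [0, 0, 0]],
    [-1, [0.103, 0, -0.049], [0, 0, 0]],
    [-1, [0.107, 0, -0.038], [0, 0, 0]],
    [-1, [0.111, 0, -0.027], [0, 0, 0]],
    [-1, [0.113, 0, -0.016], [0, 0, 0]],
    [-1, [0.114, 0, -0.004], [0, 0, 0]],
    [-1, [0, 0, 0], [0, 0, 0]],
  ],
)

```text
t: 18.95
ee_pos: [499.2, 140.5, 257.6]
orientation: [-2.312, -2.127, -0.002]
ft_force: [-0.7, -2.1, 6.5]
width: 25.1
grasp_force: 30.0
```

>>> jog_arm(
  commands=[
    [-1, [0.114, 0, 0.008], [0, 0, 0]],
    [-1, [0.112, 0, 0.02], [0, 0, 0]],
    [-1, [0.109, 0, 0.031], [0, 0, 0]],
    [-1, [0.106, 0, 0.042], [0, 0, 0]],
    [-1, [0.101, 0, 0.053], [0, 0, 0]],
    [-1, [0, 0, 0], [0, 0, 0]],
  ],
)

```text
t: 19.55
ee_pos: [503.6, 195.2, 241.9]
orientation: [-2.311, -2.125, -0.003]
ft_force: [-0.8, 3.2, 8.1]
width: 25.5
grasp_force: 30.0
```

>>> jog_arm(
  commands=[
    [-1, [0.095, 0, 0.063], [0, 0, 0]],
    [-1, [0.088, 0, 0.072], [0, 0, 0]],
    [-1, [0.08, 0, 0.081], [0, 0, 0]],
    [-1, [0.071, 0, 0.089], [0, 0, 0]],
    [-1, [0.061, 0, 0.096], [0, 0, 0]],
    [-1, [0.051, 0, 0.102], [0, 0, 0]],
    [-1, [0, 0, 0], [0, 0, 0]],
  ],
)

```text
t: 20.25
ee_pos: [507.1, 239.2, 190.3]
orientation: [-2.312, -2.124, -0.002]
ft_force: [-0.4, 6.3, 3.3]
width: 25.6
grasp_force: 30.0
```

>>> jog_arm(
  commands=[
    [-1, [0.04, 0, 0.106], [0, 0, 0]],
    [-1, [0.029, 0, 0.11], [0, 0, 0]],
    [-1, [0.018, 0, 0.112], [0, 0, 0]],
    [-1, [0.003, 0, 0.06], [0, 0, 0]],
    [-1, [0, 0, 0], [0, 0, 0]],
  ],
)

```text
t: 20.75
ee_pos: [507.6, 246.8, 151.0]
orientation: [-2.313, -2.124, 0.001]
ft_force: [-0.1, 5.8, 0.7]
width: 25.2
grasp_force: 30.0
```

>>> jog_arm(
  commands=[
    [-1, [0, 0, 0.02], [0, 0, 0]],
    [-1, [0, 0, 0.01], [0, 0, 0]],
    [-1, [0, 0, 0], [0, 0, 0]],
  ],
)

```text
t: 21.05
ee_pos: [507.7, 246.8, 148.7]
orientation: [-2.313, -2.124, 0.0]
ft_force: [-0.7, 6.5, 1.6]
width: 25.2
grasp_force: 30.0
```

>>> jog_arm(
  commands=[
    [0.5, [0, 0, 0], [0, 0, 0]],
    [0.5, [0, 0, 0], [0, 0, 0]],
    [0.5, [0, 0, 0], [0, 0, 0]],
    [0.5, [0, 0, 0], [0, 0, 0]],
    [0.5, [0, 0, -0.15], [0, 0, 0]],
    [0.5, [0, 0, -0.4], [0, 0, 0]],
    [0.5, [0, 0, -0.4], [0, 0, 0]],
    [0.5, [0, 0, -0.4], [0, 0, 0]],
    [0.5, [0, 0, 0], [0, 0, 0]],
  ],
)

```text
t: 21.95
ee_pos: [511.1, 247.3, 290.4]
orientation: [2.312, 2.123, 0.015]
ft_force: [0.1, -0.4, 0.3]
width: 66.0
grasp_force: 0.0
```

Run:
```python
from h import *
from workcell import *
o=get_obs();print(o["ee_pos"],o["ft_force"]);d=get_image("wrist");np.savez("w.npz",pos=o["ee_pos"],ori=o["orientation"],**d)
s=get_image("scene");np.savez("scene.npz",**s)
c=np.zeros((600,800,3),np.uint8);c[:384,:512]=d["image"];c[390:600,:280]=cv2.resize(s["image"][90:195,150:290],(280,210))
cv2.imwrite("pics/w6.png",c)
ex=np.array([np.cos(SY),np.sin(SY)]);ey=np.array([-ex[1],ex[0]])
for n,P in (("wrist",wcloud("w.npz")[1]),("scene",cloud(*cam("scene")[1:]))):
    q=rodfit(P,[470,70,130],[560,270,230]);S=np.c_[(q[:,:2]-SO)@ex,(q[:,:2]-SO)@ey,q[:,2]]
    for y0 in range(-110,40,8):
        k=S[(S[:,1]>=y0)&(S[:,1]<y0+8)]
        if len(k)>3: print(n,y0,len(k),np.round([*np.percentile(k[:,0],[2,98]),*np.percentile(k[:,2],[50,98])],1))
```

```text
[511.11306313 247.28215485 290.44564718] [ 0.07012721 -0.36465311  0.32540444]
wrist -110 26 [ 24.7  33.7 147.1 149.4]
wrist -102 131 [ -8.7  34.2 148.9 172.9]
wrist -94 340 [-20.2  33.2 173.1 197.2]
wrist -86 511 [-18.4  17.7 171.2 197.4]
wrist -78 126 [-13.3  12.4 157.9 194.3]
wrist -70 118 [-13.2  12.4 158.  194.5]
wrist -62 122 [-13.1  12.3 157.9 194.4]
wrist -54 123 [-13.   12.3 158.2 195. ]
wrist -46 113 [-16.6  15.9 167.8 194.6]
wrist -38 67 [-17.8  16.7 192.9 194.6]
wrist -30 255 [-31.3  29.4 173.4 197.2]
wrist -22 412 [-31.1  29.2 183.9 198.5]
wrist -14 696 [-30.8  29.1 171.4 196.2]
wrist -6 122 [-13.4  11.9 192.3 194.8]
wrist 2 191 [-13.4  11.9 192.  193.6]
wrist 10 206 [-13.3  11.8 192.  193.4]
wrist 18 290 [-13.1  11.7 191.4 193.2]
wrist 26 101 [ -8.    6.5 157.3 159.1]
wrist 34 95 [ -9.1   6.4 157.  159.1]
scene -110 33 [-15.6  32.3 170.5 191. ]
scene -102 45 [-16.9  32.6 178.  200.3]
scene -94 23 [-18.3  27.1 178.2 198.8]
scene -86 12 [-16.5  18.9 191.9 196.5]
scene -70 6 [-10.9  13.  193.1 199.9]
scene -54 8 [-11.7  14.  187.6 196.1]
scene -46 23 [-14.3  15.5 163.4 196.9]
scene -38 32 [-25.8  28.1 165.5 182.9]
scene -30 60 [-29.7  29.9 165.8 200.7]
scene -22 34 [-28.8  24.2 175.  199.6]
scene -14 21 [-30.8  30.5 174.6 198.9]
scene -6 7 [ -2.3  14.6 195.8 201. ]
scene 2 14 [-10.7  10.1 193.  202.6]
scene 10 7 [-11.1  13.6 194.7 199.9]
scene 18 7 [ -8.9  11.3 191.2 194. ]
```

View pics/w6.png

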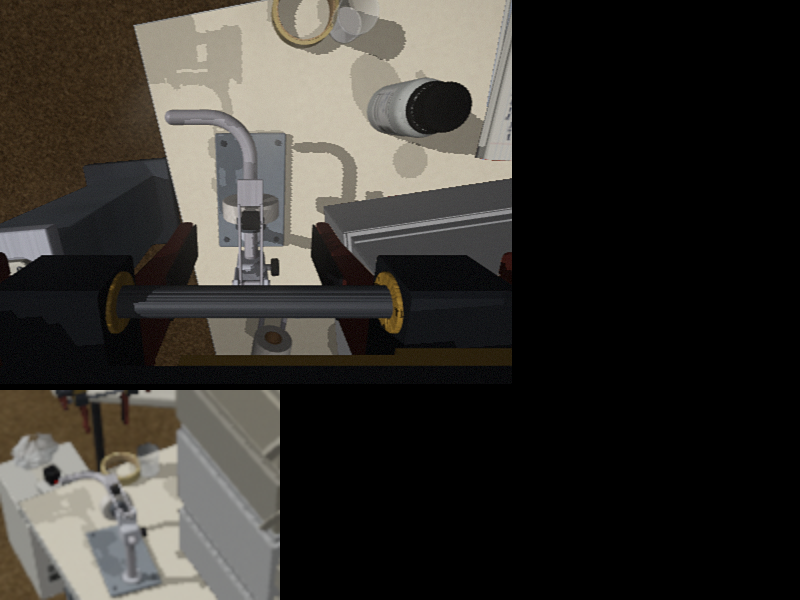

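The hold-down arm lies level (194 mm at the fork, 192 mm at the tab) with its roller on the roll. The roll spans y ≈ -30 to -8 mm and is home, and the gripper is clear. I'll let it settle, then hand in.

>>> jog_arm(
  commands=[
    [0.5, [0, 0, 0], [0, 0, 0]],
    [0.5, [0, 0, 0], [0, 0, 0]],
    [0.5, [0, 0, 0], [0, 0, 0]],
    [0.5, [0, 0, 0], [0, 0, 0]],
    [0.5, [0, 0, 0], [0, 0, 0]],
  ],
)

```text
t: 22.55
ee_pos: [508.0, 246.0, 284.0]
orientation: [-2.314, -2.125, 0.001]
ft_force: [0.4, 0.4, 1.1]
width: 66.2
grasp_force: 0.0
```

```bash
python3 -c "
from workcell import *
print(close_job())"
```

```text
the job is handed in; nothing more can be done
None
```

The job is handed in at about 22.6 s of the 61 s allowed: in the last images the narrow roll was home against the stop collar, with the hold-down roller resting on it and the gripper clear (no verdict came back).

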